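# Hold the spring probe on the battery module's sense stud

### The arm

A 7-joint arm with a two-finger parallel gripper is mounted at the origin on the work surface. World frame = base frame: x ahead of the robot, y to its left, z up, the work surface at z = 0. Lengths are in m, angles in rad, forces in N, time in s.
With the tool pointing down it reaches from about 0.425 to 0.95 m from the base axis. Payload 16.7 kg.
Tool frame: the origin (TCP) lies at the very end of the fingers, on their centre line; the grasp point (between the pads) lies robot.tcp_to_grasp behind it (robot.tcp_to_grasp is the distance from the TCP to the grasp point, in m); z points along the fingers, y is the line along which they close (so a half turn about z gives the same grasp; the last joint's range is limited). The gripper opens to 94 mm and grips with 3 to 60 N. Pads are 16 mm wide; open, the fingers measure 119 mm over their backs; the gripper's body (75 mm by 177 mm) begins 78 mm behind the grasp point.
Start: joints at [1.046, 0.426, 0.074, 1.606, -0.034, 1.111, -0.067], TCP at [0.247, -0.628, 0.205] pointing down, gripper open.
Joint ranges: [-2.85, 2.85], [-0.5, 2.14], [-1.23, 1.37], [0.21, 2.46], [-1.02, 4.16], [0.16, 2.05], [-2.73, 2.73]. Speed limits (rad/s): [1.89, 1.89, 2.39, 2.39, 3.01, 3.01, 3.01].

### API

Orientations are given as a unit quaternion [w, x, y, z].
In Python, from station import robot gives the robot as it stands. The module is installed in compiled form; this text tells all that it offers.
- The arm moves only by the tool servo_tool, never from a script. Its argument "moves" is a list of rows, each an object with "delta_pos": the shift along the tool's x, y, z in cm, a list of three; "angular": the turn, a rotation vector about the tool's x, y, z in rad, a list of three; "claw": the opening, from -1 (shut) to 1 (fully open). A call has 1 to 8 rows; each row is the pose to reach, as a shift and turn from the pose commanded when the call began, along the tool's axes at that moment; what a row does not reach only later rows make up. A row lasts 1/10 s, in which the tool goes at most 50 mm and 8.59 degrees, less where a joint would pass 70% of its speed; a pose out of reach is approached as far as the arm can. A call with a gripper value outside its range is refused whole. The fingers move at their own pace and stop on an object; "grip_force" is the grip in N (left out, the last holds). Time passes only in rows, so rows that repeat a pose let the fingers close. It gives the time, the measured TCP pose, the force, the opening and the grip force at its end, in the units of the state.
- robot.get_obs(): the state, without advancing time (a new reading comes with each control period).
- robot.read_camera(name): name is "scene" or "top"; returns (picture, depth): 400x640x3 uint8, red, green, blue; 400x640 float32, m along the optical axis (not along the pixel's ray), 0 where there is no reading.
- robot.camera_model(name): a dict with "intrinsics" (3x3 intrinsics, pixels), "dist_coeffs" ([k1, k2, p1, p2, k3] as OpenCV has them; the pictures are not rectified), "view" (4x4, takes a point from world to camera coordinates). Camera axes: x right, y up, looking along -z (the intrinsics and any distortion apply to the point x, -y, -z); pixel columns grow to the right and rows downward; lengths in m; the calibration is good to about 2 mm. A picture is of the moment at which its call begins. camera_model takes no time and is no camera call.
- robot.finish_job(): hands the job in; it is judged then, once.
The state is a dict: "time": time; "joint_positions": joint angles; "joint_velocities": joint speeds; "effort": joint torques, N m; "ee_pos": TCP position; "tool_rot": TCP orientation; "force": force on the tool from outside, world axes, zero at the start; "wrist_torque": the same for the moment, N m; "finger_gap": finger opening in m; "grasp_force": force on a finger pad.
Only numpy, scipy, OpenCV 4.12 (cv2) and the standard library are available. Lean on these libraries where they do the work, as an engineer would, in place of code of your own. Each camera call takes 0.05 s, during which the arm holds its last target. There are 200 camera calls.

### The job

First push the slide carriage that carries the battery module fully home, away from you, until you feel its stop. Then take the spring-tipped probe out of its leaning holder, and hold it upright with its tip gently on the round raised stud on top of the module, pressed until the spring tip is about half way in. Finish there, still holding the probe on the stud with the carriage home, and leave everything else where it is.

Things in the scene. Friction and masses are not known exactly. Their poses are not given: they have to be found in the camera images.
- fixture: aluminium base plate fixed to the bench, 270 mm (its x) x 120 mm (y) x 10 mm; origin at the centre of its underside. Its +x axis is the direction in which the carriage is pushed home, towards the dark stop bar (80 mm wide, 50 mm high) at its far end
- carriage (a joint): travel of the carriage along the fixture's +x, in m: 0 is fully out (near the robot), 0.080 is home against the stop. It starts partly out, runs with about 3 N friction and stays where it is left. The carriage plate is 170 x 100 mm, its top 30 mm above the bench; it carries the battery module of blue cells, 86 mm (x) by 66 mm, top 100 mm above the bench
- post_top (a point): centre of the top of the upright steel push post on the near end of the carriage: 16 mm diameter, top 86 mm above the bench, bare for 52 mm below the top; it can be pushed or pinched. The module's near face is 57 mm further along the fixture's +x than the post's axis. Moves with the carriage
- stud_top (a point): centre of the flat top of the round metal sense stud, 18 mm across, the only raised disc on the module's top (thin dark ring round its foot), 104 mm above the bench, near the module's corner on the push-post side, at the fixture's -y. Moves with the carriage
- holder: heavy dark base 110 x 90 x 12 mm fixed to the bench, with a grey socket block 46 x 46 x 45 mm leaning 20 degrees (0.35 rad) towards the base's -x, top face of the block about 92 mm above the bench; origin at the centre of the underside
- probe: pen-like round probe, 165 mm long, 90 g. Origin: point of the relaxed tip; +z runs along its axis to the handle's end. 6 mm brass spring tip, 20 mm long; steel barrel 14 mm across from 20 to 75 mm; collar 26 mm across to 81 mm; black round handle 22 mm across to 165 mm. Starts leaning in the holder, collar on the block; pull 75 mm along its axis to clear
- probe_grip (a point): point on the probe's axis 128 mm from the relaxed tip, in the middle of the handle: a good place to grip
- plunger (a joint): how far the probe's spring tip is pushed in, in m: 0 relaxed, 0.010 bottomed. About 0.5 N starts it and it stiffens by 0.45 N per mm, about 2.7 N at half way and 5 N just before it bottoms
- probe_tip (a point): the rounded point of the brass spring tip itself; moves in with it
- cell: loose round battery cell standing on end, 18 mm across, 64 mm tall, origin at its underside centre; a bystander
- tape_roll: roll of amber tape lying flat, 64 mm across, 18 mm high, origin at underside centre; a bystander
- screwdriver: screwdriver lying on the mat; a bystander
- strips: stack of flat nickel strips, 70 x 80 x 9 mm; a bystander
- cell_b: second loose battery cell standing on end, 18 mm across, 64 mm tall; a bystander
Mind the look-alikes: they are no part of the job. Leave any green look-alike of the holder alone. There is more than one size of the probe; the job needs the smaller.

How it is judged:
By the outcome, as a careful person would: the job done as asked, in the order asked, and still so for the second after the job is handed in, while the arm keeps its last pose, push and grip.
It also fails if it takes over 58 s, if anything falls off the work surface, if the arm or the gripper's body presses on something with over 40 N, if the wrist force passes 120 N, or if a joint passes its speed limit or range.

## Working session

There is one attempt and no reset: what is moved stays moved. The work goes in short steps, Python scripts to look and compute and a tool call to move; the robot and the scene stay as the last step left them, time stands still between calls to the robot, and variables do not carry over. Pictures are saved under pics/ and viewed, at most 13 in all, crops included, and the job is handed in when it is done.

Besides the shell and the picture viewer there is one more tool, called by a JSON object that holds its "op" and its "data", one argument or row to a line. servo_tool: Moves the arm, as the interface text tells. Its arguments: {"type":"object","properties":{"moves":{"type":"array","items":{"type":"object","properties":{"delta_pos":{"type":"array","items":{"type":"number"}},"angular":{"type":"array","items":{"type":"number"}},"claw":{"type":"number"}}}},"grip_force":{"type":"number"}},"required":["moves"]}

```bash
mkdir -p pics
cat > h.py <<'E'
import numpy as np, cv2
from station import robot
from scipy.spatial.transform import Rotation as R
def cloud(name):
    im,d=robot.read_camera(name); return im,d,pts(name,d)
def pts(name,d):
    m=robot.camera_model(name);K=np.array(m["intrinsics"]);D=np.array(m["dist_coeffs"]);V=np.array(m["view"])
    h,w=d.shape;u,v=np.meshgrid(np.arange(w),np.arange(h))
    n=cv2.undistortPoints(np.stack([u,v],-1).reshape(-1,1,2).astype(np.float64),K,D).reshape(h,w,2)
    c=np.stack([n[...,0]*d,-n[...,1]*d,-d],-1)
    return (c-V[:3,3])@V[:3,:3]
def rays(name,uv):
    m=robot.camera_model(name);K=np.array(m["intrinsics"]);D=np.array(m["dist_coeffs"]);V=np.array(m["view"])
    n=cv2.undistortPoints(np.array(uv,float).reshape(-1,1,2),K,D).reshape(-1,2)
    c=np.c_[n[:,0],-n[:,1],-np.ones(len(n))]
    return -V[:3,:3].T@V[:3,3], c@V[:3,:3]
def onplane(name,uv,z):
    o,r=rays(name,uv); return o+r*((z-o[2])/r[:,2])[:,None]
def proj(name,p):
    m=robot.camera_model(name);K=np.array(m["intrinsics"]);D=np.array(m["dist_coeffs"]);V=np.array(m["view"])
    c=np.atleast_2d(p)@V[:3,:3].T+V[:3,3]; c=c*[1,-1,-1]
    return cv2.projectPoints(c.reshape(-1,1,3),np.zeros(3),np.zeros(3),K,D)[0].reshape(-1,2)
def pose():
    o=robot.get_obs(); q=np.array(o["tool_rot"]); return np.array(o["ee_pos"]),R.from_quat(q[[1,2,3,0]]),o
E
python3 - <<'E'
from h import *
for n in("top","scene"):
    im,d,P=cloud(n); np.savez(f"{n}0.npz",im=im,d=d,P=P)
    cv2.imwrite(f"pics/{n}0.png",im[...,::-1])
    m=robot.camera_model(n);print(n,m["intrinsics"],m["dist_coeffs"],-np.array(m["view"])[:3,:3].T@np.array(m["view"])[:3,3])
p,r,o=pose();print(o, r.as_matrix(), robot.tcp_to_grasp)
E
```

```text
top [[449.64360196   0.         319.7070897 ]
 [  0.         449.64360196 199.46734756]
 [  0.           0.           1.        ]] [0.0259244 0.        0.        0.        0.       ] [ 0.34314698 -0.00980373  1.35164554]
scene [[450.72462732   0.         312.49176824]
 [  0.         450.72462732 200.06679115]
 [  0.           0.           1.        ]] [-0.02957007  0.          0.          0.          0.        ] [ 1.16466382 -0.65437417  0.92502018]
{'time': 0.1, 'joint_positions': array([ 1.04651784,  0.42664037,  0.07380301,  1.60652021, -0.03412946,
        1.1108374 , -0.06711931]), 'joint_velocities': array([-7.30006104e-04, -1.31879446e-03,  1.69269329e-03, -2.47788321e-03,
        2.37025436e-04, -1.39647037e-03,  3.65458578e-05]), 'effort': array([ 5.61840716e-03, -9.37483335e+01,  3.67504232e+00, -4.55051565e+01,
       -4.88005020e-02,  1.66884478e-02,  8.75064620e-05]), 'ee_pos': array([ 0.24696205, -0.62777071,  0.20487361]), 'tool_rot': array([-5.61247929e-04,  9.82495451e-01,  1.86285694e-01, -1.22215253e-04]), 'force': array([-0.62986709,  0.00166481, -0.35096845]), 'wrist_torque': array([-0.00549112,  0.03568918,  0.01243081]), 'grasp_force': 0.0, 'finger_gap': 0.09424736567322615} [[ 9.30595251e-01  3.66049557e-01 -4.49256780e-04]
 [ 3.66049831e-01 -9.30594650e-01  1.05731317e-03]
 [-3.10469402e-05 -1.14838098e-03 -9.99999340e-01]] 0.0188
```

View pics/top0.png

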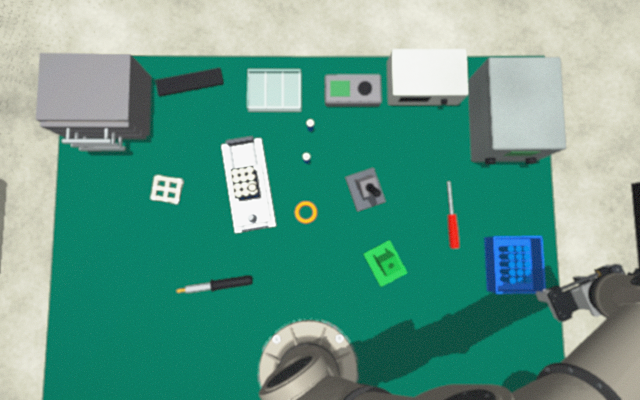

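View pics/scene0.png

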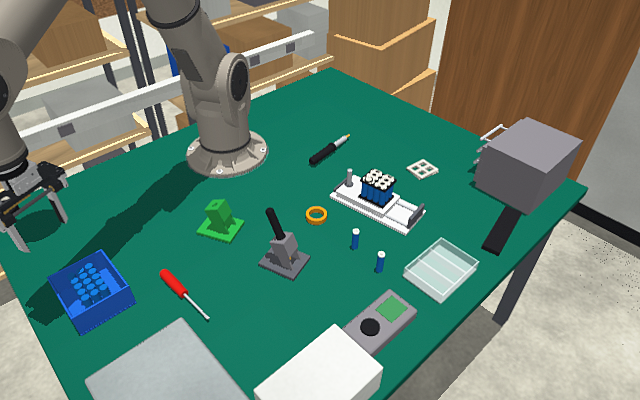

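The top view shows the fixture at about (247,185), its push post at (253,218), the dark holder with the leaning probe at (368,190), the green look-alike holder at (386,263), and a larger pen-like probe lying at (215,285). In the scene view the fixture is at (378,195), the holder and probe are at (282,240), and the cells are at (355,239) and (380,261).

Candidates for the probe are the leaning one at top (372,190) and the lying one at (215,285), which is about 75 px or 0.22 m long, so too big. For the holder they are the dark one (368,190) and the green one (386,263). I choose the dark holder and its leaning probe, and will check them in a crop along with the measurements.

Run:
```python
from h import *
t=np.load("top0.npz");s=np.load("scene0.npz")
a=cv2.resize(t["im"][120:245,205:405],None,fx=4,fy=4,interpolation=cv2.INTER_CUBIC)[:300*2]
a=cv2.resize(t["im"][130:240,215:395],None,fx=4.4,fy=4.4,interpolation=cv2.INTER_CUBIC)
b=cv2.resize(s["im"][160:285,250:440],None,fx=4,fy=4,interpolation=cv2.INTER_CUBIC)
cv2.imwrite("pics/cropA.png",a[...,::-1]);cv2.imwrite("pics/cropB.png",b[...,::-1])
print(a.shape,b.shape)
for n,q in(("top",t),("scene",s)):
    P=q["P"];im=q["im"].astype(int)
    print(n,"mat z",np.median(P[240:250,310:330,2]) if n=="top" else P[150:160,290:300,2].mean())
    def show(nm,m):
        X=P[m]; print(nm,len(X),X.mean(0).round(4) if len(X) else "",X.min(0).round(3) if len(X) else "",X.max(0).round(3) if len(X) else "")
    x,y,z=P[...,0],P[...,1],P[...,2]
    fx=(x>.2)&(x<.62)&(y>.08)&(y<.32)
    show("plate30",fx&(abs(z-.03)<.004)); show("plate10",fx&(abs(z-.01)<.004)); show("modtop",fx&(z>.093)&(z<.11));show("bar",fx&(abs(z-.05)<.006))
    show("post",fx&(abs(z-.086)<.006)&(x<.36)); 
    h=(x>.3)&(x<.55)&(y<-.02)&(y>-.25)&(z>.1)
    show("handle",h)
    X=P[h]
    for k in range(10,20): 
        mm=h&(abs(z-k*.01-.005)<.005)
        if mm.sum(): show(f" z{k}",mm)
    hb=(x>.3)&(x<.55)&(y<-.02)&(y>-.25)
    show("hbase",hb&(abs(z-.012)<.005)); 
    m=(hb&(abs(z-.012)<.005)).astype(np.uint8)
    r=cv2.minAreaRect(P[m>0][:,:2].astype(np.float32)); print(r)
    for nm,mm in(("fix",fx&(z>.005)&(z<.016)),("car",fx&(abs(z-.03)<.005)),("mod",fx&(z>.093)&(z<.112))):
        print(nm,cv2.minAreaRect(P[mm][:,:2].astype(np.float32)))
```

```text
(484, 792, 3) (500, 760, 3)
top mat z 9.730879594155355e-05
plate30 1231 [0.4242 0.1785 0.03  ] [0.232 0.111 0.026] [0.596 0.32  0.034]
plate10 788 [0.5074 0.1785 0.0096] [0.201 0.081 0.006] [0.62  0.319 0.014]
modtop 730 [0.5355 0.1773 0.1   ] [0.434 0.139 0.093] [0.584 0.216 0.109]
bar 14 [0.4819 0.1603 0.0502] [0.431 0.142 0.045] [0.51  0.188 0.056]
post 0   
handle 164 [ 0.483  -0.1835  0.1387] [ 0.305 -0.244  0.1  ] [ 0.544 -0.15   0.183]
 z10 56 [ 0.4467 -0.1909  0.1021] [ 0.305 -0.244  0.1  ] [ 0.544 -0.15   0.109]
 z11 10 [ 0.5179 -0.1714  0.1138] [ 0.506 -0.179  0.11 ] [ 0.526 -0.168  0.119]
 z12 10 [ 0.5158 -0.1741  0.1248] [ 0.507 -0.186  0.121] [ 0.522 -0.169  0.13 ]
 z13 6 [ 0.5098 -0.1748  0.135 ] [ 0.5   -0.181  0.132] [ 0.518 -0.171  0.139]
 z14 11 [ 0.5094 -0.1751  0.1453] [ 0.502 -0.183  0.14 ] [ 0.513 -0.17   0.148]
 z15 8 [ 0.503  -0.176   0.1555] [ 0.496 -0.186  0.15 ] [ 0.509 -0.173  0.16 ]
 z16 11 [ 0.5014 -0.1786  0.1646] [ 0.488 -0.191  0.16 ] [ 0.508 -0.175  0.17 ]
 z17 48 [ 0.4936 -0.185   0.176 ] [ 0.485 -0.195  0.172] [ 0.503 -0.176  0.18 ]
 z18 4 [ 0.491
[... 1469 characters left out ...]
515 -0.176  0.16 ]
 z16 33 [ 0.5023 -0.1891  0.1659] [ 0.486 -0.197  0.16 ] [ 0.51  -0.178  0.17 ]
 z17 43 [ 0.4972 -0.1883  0.1747] [ 0.486 -0.196  0.17 ] [ 0.505 -0.179  0.18 ]
hbase 684 [ 0.4377 -0.198   0.0108] [ 0.3   -0.25   0.007] [ 0.55  -0.02   0.017]
((0.4183396100997925, -0.13382449746131897), (0.2612181007862091, 0.21763834357261658), 6.780930519104004)
fix ((0.42754387855529785, 0.1889496147632599), (0.1826050728559494, 0.3982982635498047), 80.24247741699219)
car ((0.41262170672416687, 0.19311213493347168), (0.15948577225208282, 0.38908621668815613), 76.67487335205078)
mod ((0.5381835699081421, 0.17728561162948608), (0.08713033050298691, 0.07385686784982681), 10.188611030578613)
```

View pics/cropA.png

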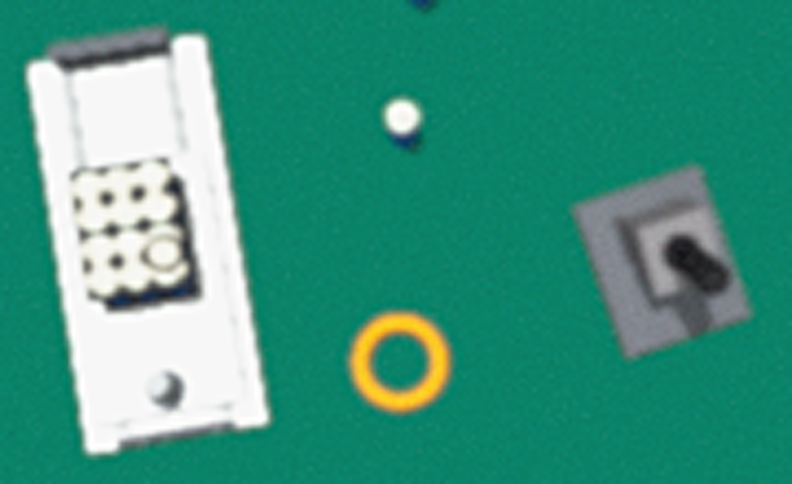

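View pics/cropB.png

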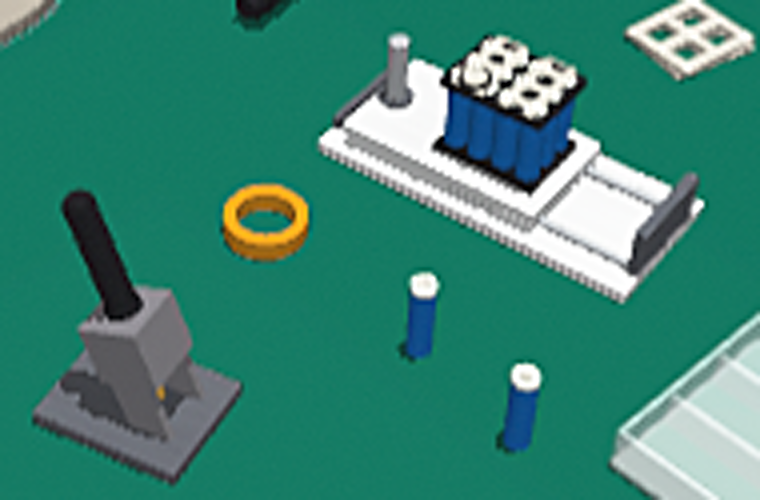

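The crops confirm the choice. The dark holder block at cropA (680,250) carries the black-handled probe, handle end at about (713,273). The post top is at cropA (167,385) and the stud is the ringed disc at (165,252), on the post side. Now exact numbers.

Run:
```python
from h import *
from scipy.optimize import least_squares
t=np.load("top0.npz");s=np.load("scene0.npz")
c=lambda p:[(215+(p[0]+.5)/4.4-.5),(130+(p[1]+.5)/4.4-.5)]
b=lambda p:[(250+(p[0]+.5)/4-.5),(160+(p[1]+.5)/4-.5)]
F=onplane("top",[c(p) for p in((85,453),(270,425),(28,63),(207,35))],.01)
print("fix corners NL NR FL FR",F.round(4).tolist()); 
d=(F[2]+F[3]-F[0]-F[1])/2; w=(F[0]+F[2]-F[1]-F[3])/2
print("len",np.linalg.norm(d),"wid",np.linalg.norm(w),"yaw",np.degrees(np.arctan2(d[1],d[0])),np.degrees(np.arctan2(-w[0],w[1])),"c",F.mean(0))
print("post top",onplane("top",[c((166,382))],.086),"scene",onplane("scene",[b((399,41))],.086))
print("stud top",onplane("top",[c((166,252))],.104),"scene",onplane("scene",[b((477,78))],.104))
for q in(t,s):
    P=q["P"];m=(P[...,0]>.45)&(P[...,0]<.62)&(P[...,1]>.12)&(P[...,1]<.23)&(P[...,2]>.094)&(P[...,2]<.112)
    print("mod",cv2.minAreaRect(P[m][:,:2].astype(np.float32)))
    m=m&(P[...,2]>.1025); print("stud depth",m.sum(),np.median(P[m],0))
X=[]
for q in(t,s):
    P=q["P"];I=q["im"].astype(int)
    m=(P[...,0]>.47)&(P[...,0]<.54)&(P[...,1]>-.21)&(P[...,1]<-.15)&(P[...,2]>.11)&(P[...,2]<.17)&(I.sum(-1)<200)
    X.append(P[m]); print(m.sum())
for nm,Y in(("both",np.vstack(X)),("top",X[0]),("scene",X[1])):
    def f(v):
        a=np.array([v[2],v[3],1]);a/=np.linalg.norm(a)
        r=Y-[v[0],v[1],.142];return np.linalg.norm(np.cross(r,a),axis=1)-.011
    o=least_squares(f,[.508,-.185,-.33,-.1],loss="soft_l1",f_scale=.002);v=o.x;a=np.array([v[2],v[3],1]);a/=np.linalg.norm(a)
    print(nm,"grip",v[:2],"axis",a,"lean",np.degrees(np.arccos(a[2])),"az",np.degrees(np.arctan2(a[1],a[0])),"rms",np.sqrt(np.mean(f(v)**2)))
    print(" proj end",proj("top",np.r_[v[:2],.142]+a*.037),proj("scene",np.r_[v[:2],.142]+a*.037),"grip",proj("scene",np.r_[v[:2],.142]))
```

```text
fix corners NL NR FL FR [[0.3971, 0.2167, 0.01], [0.4152, 0.0924, 0.01], [0.6652, 0.2595, 0.01], [0.6849, 0.137, 0.01]]
len 0.2724052003267234 wid 0.1248272854092429 yaw 9.23111261158049 8.701063294969826 c [0.5406157  0.17640688 0.01      ]
post top [[0.43899777 0.15305999 0.086     ]] scene [[0.43895686 0.15969987 0.086     ]]
stud top [[0.52029062 0.15158713 0.104     ]] scene [[0.52322353 0.15239567 0.104     ]]
mod ((0.5362708568572998, 0.1776464581489563), (0.0860920399427414, 0.06729309260845184), 10.211743354797363)
stud depth 128 [0.5257532  0.16681547 0.10371113]
mod ((0.5381835699081421, 0.17728561162948608), (0.08713033050298691, 0.07385686784982681), 10.188611030578613)
stud depth 18 [0.52730223 0.15372158 0.10388985]
52
192
both grip [ 0.50308974 -0.18268536] axis [-0.32265341 -0.10872058  0.94025242] lean 19.906009857633915 az -161.378355343134 rms 0.001338073878212261
 proj end [[377.22577496 193.48524878]] [[268.24128888 208.7264376 ]] grip [[273.41516141 220.6474291 ]]
top grip [ 0.50356324 -0.18250815] axis [-0.32113083 -0.11288725  0.94028265] lean 19.900922327530438 az -160.63187425011427 rms 0.0007690677471787274
 proj end [[377.21293278 193.28610833]] [[268.38279747 208.82972494]] grip [[273.58983244 220.71155318]]
scene grip [ 0.50292851 -0.18288159] axis [-0.32148462 -0.10493834  0.94108213] lean 19.765911974822647 az -161.9223893722562 rms 0.0014331418693702361
 proj end [[377.24970483 193.52804507]] [[268.19252401 208.70371618]] grip [[273.31310618 220.65129605]]
```

{"op": "servo_tool", "data": {
  "moves": [
    {"delta_pos":[4,-2,-6],"angular":[0,0,0.1],"claw":-1},
    {"delta_pos":[9,-4,-9.5],"angular":[0,0,0.213],"claw":-1},
    {"delta_pos":[36,-18,-9.5],"angular":[0,0,0.213],"claw":-1},
    {"delta_pos":[36,-18,-9.5],"angular":[0,0,0.213],"claw":-1},
    {"delta_pos":[36,-18,-9.5],"angular":[0,0,0.213],"claw":-1},
    {"delta_pos":[36,-18,-9.5],"angular":[0,0,0.213],"claw":-1},
    {"delta_pos":[36,-18,-9.5],"angular":[0,0,0.213],"claw":-1},
    {"delta_pos":[36,-18,-9.5],"angular":[0,0,0.213],"claw":-1}
  ]
}}

```text
time: 0.9
ee_pos: [0.4943, -0.3528, 0.2981]
tool_rot: [-0.0, 0.997, 0.081, -0.0]
force: [-0.5, -0.5, -0.1]
finger_gap: 0.0334
grasp_force: 0.0
```

```bash
cat >> h.py <<'E'
def go(target,yaw=None,z=None,xdir=None):
    """delta (cm, tool axes) and rotvec to reach TCP target"""
    p,r,o=pose(); print("t",round(float(o["time"]),2),"tcp",p.round(4),"F",o["force"].round(2),"q",o["joint_positions"].round(2),"gap",round(float(o["finger_gap"]),4),"gf",o["grasp_force"])
    Z=np.array([0,0,-1.]) if z is None else np.array(z)/np.linalg.norm(z)
    X=np.array([np.cos(yaw),np.sin(yaw),0]) if yaw is not None else np.array(xdir,float)
    X=X-Z*(X@Z);X/=np.linalg.norm(X);T=np.c_[X,np.cross(Z,X),Z]
    print("delta_cm",(r.inv().apply(np.array(target)-p)*100).round(2),"rot",(r.inv()*R.from_matrix(T)).as_rotvec().round(3), "fixture-x in tool",r.inv().apply([np.cos(.163),np.sin(.163),0]).round(3))
E
python3 -c "
from h import *
go([.46,.10,.25],yaw=.163)"
```

```text
t 0.9 tcp [ 0.4943 -0.3528  0.2981] F [-0.52 -0.51 -0.09] q [ 0.55  0.25 -0.05  1.65  0.01  1.25 -0.91] gap 0.0334 gf 0.0
delta_cm [  3.9  -45.24   4.82] rot [-0.     0.    -0.001] fixture-x in tool [ 1.    -0.001 -0.   ]
```

{"op": "servo_tool", "data": {
  "moves": [
    {"delta_pos":[3,-45,2],"angular":[0,0,0],"claw":-1},
    {"delta_pos":[3,-45,2],"angular":[0,0,0],"claw":-1},
    {"delta_pos":[3,-45,2],"angular":[0,0,0],"claw":-1},
    {"delta_pos":[3,-45,2],"angular":[0,0,0],"claw":-1},
    {"delta_pos":[3,-45,2],"angular":[0,0,0],"claw":-1},
    {"delta_pos":[3,-45,2],"angular":[0,0,0],"claw":-1},
    {"delta_pos":[3,-45,2],"angular":[0,0,0],"claw":-1},
    {"delta_pos":[3,-45,2],"angular":[0,0,0],"claw":-1}
  ]
}}

```text
time: 1.7
ee_pos: [0.4547, 0.045, 0.2803]
tool_rot: [0.0, 0.997, 0.081, 0.0]
force: [2.2, -0.9, 1.1]
finger_gap: 0.0007
grasp_force: 0.0
```

```bash
python3 -c "
from h import *
go([.408,.153,.15],yaw=.163)"
```

```text
t 1.7 tcp [0.4547 0.045  0.2803] F [ 2.19 -0.85  1.11] q [ 0.14  0.02 -0.38  1.96  0.01  1.17 -1.65] gap 0.0007 gf 0.0
delta_cm [ -2.87 -11.41  13.03] rot [ 0.    -0.    -0.001] fixture-x in tool [ 1.    -0.001  0.   ]
```

{"op": "servo_tool", "data": {
  "moves": [
    {"delta_pos":[-2.9,-11,4],"angular":[0,0,0],"claw":-1},
    {"delta_pos":[-2.9,-11,8],"angular":[0,0,0],"claw":-1},
    {"delta_pos":[-2.9,-11,13],"angular":[0,0,0],"claw":-1},
    {"delta_pos":[-2.9,-11,13],"angular":[0,0,0],"claw":-1},
    {"delta_pos":[-2.9,-11,13],"angular":[0,0,0],"claw":-1},
    {"delta_pos":[-2.9,-11,13],"angular":[0,0,0],"claw":-1}
  ]
}}

```text
time: 2.3
ee_pos: [0.4092, 0.1469, 0.1508]
tool_rot: [0.0, 0.997, 0.081, -0.0]
force: [1.0, 0.4, 0.1]
finger_gap: 0.0006
grasp_force: 0.0
```

Run:
```python
from h import *
go([.406,.152,.048],yaw=.163)
im,d=robot.read_camera("scene"); cv2.imwrite("pics/s1.png",cv2.resize(im[130:260,270:460],None,fx=4,fy=4,interpolation=cv2.INTER_CUBIC)[...,::-1])
```

```text
t 2.3 tcp [0.4092 0.1469 0.1508] F [1.03 0.44 0.11] q [-0.01  0.13 -0.51  2.15  0.08  0.88 -1.98] gap 0.0006 gf 0.0
delta_cm [-0.22 -0.55 10.28] rot [-0.     0.001 -0.001] fixture-x in tool [ 1.    -0.001 -0.001]
```

View pics/s1.png

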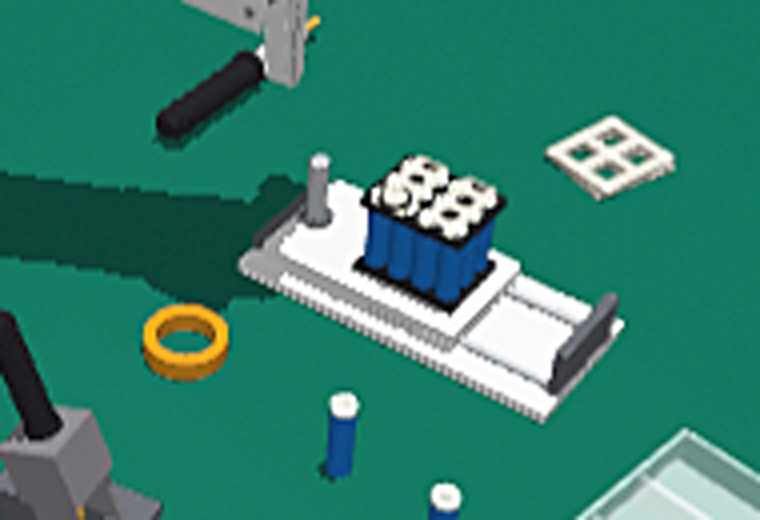

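The fingers at crop (288,70) hang above and behind the post at (318,165). I go down behind it now.

{"op": "servo_tool", "data": {
  "moves": [
    {"delta_pos":[-0.2,-0.6,3.5],"angular":[0,0,0],"claw":-1},
    {"delta_pos":[-0.2,-0.6,6.5],"angular":[0,0,0],"claw":-1},
    {"delta_pos":[-0.2,-0.6,9],"angular":[0,0,0],"claw":-1},
    {"delta_pos":[-0.2,-0.6,9.8],"angular":[0,0,0],"claw":-1},
    {"delta_pos":[-0.2,-0.6,9.8],"angular":[0,0,0],"claw":-1},
    {"delta_pos":[-0.2,-0.6,9.8],"angular":[0,0,0],"claw":-1}
  ]
}}

```text
time: 2.95
ee_pos: [0.4073, 0.1528, 0.0538]
tool_rot: [-0.0, 0.997, 0.08, 0.001]
force: [-0.1, 0.4, 0.8]
finger_gap: 0.001
grasp_force: 0.0
```

{"op": "servo_tool", "data": {
  "moves": [
    {"delta_pos":[0.5,0,0],"angular":[0,0,0],"claw":-1},
    {"delta_pos":[1.0,0,0],"angular":[0,0,0],"claw":-1},
    {"delta_pos":[1.5,0,0],"angular":[0,0,0],"claw":-1},
    {"delta_pos":[2.0,0,0],"angular":[0,0,0],"claw":-1},
    {"delta_pos":[2.4,0,0],"angular":[0,0,0],"claw":-1},
    {"delta_pos":[2.8,0,0],"angular":[0,0,0],"claw":-1},
    {"delta_pos":[3.2,0,0],"angular":[0,0,0],"claw":-1},
    {"delta_pos":[3.6,0,0],"angular":[0,0,0],"claw":-1}
  ]
}}

```text
time: 3.75
ee_pos: [0.4419, 0.1586, 0.0523]
tool_rot: [-0.0, 0.997, 0.081, -0.0]
force: [-3.4, 0.1, 1.6]
finger_gap: 0.0006
grasp_force: 1.7
```

{"op": "servo_tool", "data": {
  "moves": [
    {"delta_pos":[0.5,0,0],"angular":[0,0,0],"claw":-1},
    {"delta_pos":[1.0,0,0],"angular":[0,0,0],"claw":-1},
    {"delta_pos":[1.5,0,0],"angular":[0,0,0],"claw":-1},
    {"delta_pos":[2.0,0,0],"angular":[0,0,0],"claw":-1},
    {"delta_pos":[2.4,0,0],"angular":[0,0,0],"claw":-1},
    {"delta_pos":[2.7,0,0],"angular":[0,0,0],"claw":-1},
    {"delta_pos":[3,0,0],"angular":[0,0,0],"claw":-1}
  ]
}}

```text
time: 4.45
ee_pos: [0.4715, 0.1635, 0.0523]
tool_rot: [-0.0, 0.997, 0.081, -0.0]
force: [-3.6, 1.6, -0.4]
finger_gap: 0.0008
grasp_force: 1.7
```

Run:
```python
from h import *
go([.5,.16,.052],yaw=.163)
im,d=robot.read_camera("top"); np.savez("t2.npz",im=im,d=d)
cv2.imwrite("pics/t2.png",cv2.resize(im[120:245,205:300],None,fx=4.4,fy=4.4,interpolation=cv2.INTER_CUBIC)[...,::-1])
```

```text
t 4.45 tcp [0.4715 0.1635 0.0523] F [-3.59  1.58 -0.41] q [-0.08  0.38 -0.45  2.1   0.25  0.71 -2.11] gap 0.0008 gf 1.6565077006816864
delta_cm [2.76 0.8  0.03] rot [-0.     0.    -0.001] fixture-x in tool [ 1.    -0.001 -0.   ]
```

View pics/t2.png

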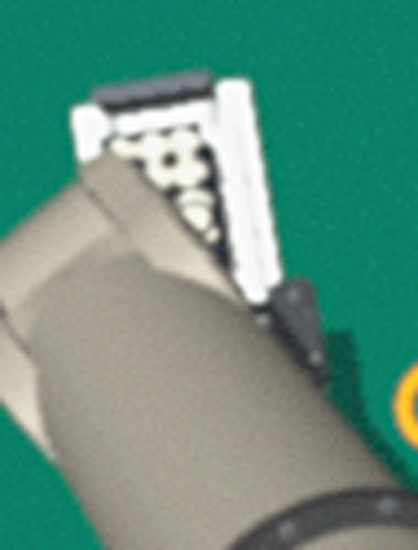

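The arm hides the carriage, but its far edge at crop (160,125) is near the stop bar at (150,92), with about 1 to 2 cm left. I push slowly.

{"op": "servo_tool", "data": {
  "moves": [
    {"delta_pos":[0.3,0,0],"angular":[0,0,0],"claw":-1},
    {"delta_pos":[0.5,0,0],"angular":[0,0,0],"claw":-1},
    {"delta_pos":[0.7,0,0],"angular":[0,0,0],"claw":-1},
    {"delta_pos":[0.9,0,0],"angular":[0,0,0],"claw":-1},
    {"delta_pos":[1.1,0,0],"angular":[0,0,0],"claw":-1}
  ]
}}

```text
time: 5.0
ee_pos: [0.4823, 0.1651, 0.0523]
tool_rot: [-0.0, 0.997, 0.081, 0.0]
force: [-3.1, 0.9, -1.1]
finger_gap: 0.0004
grasp_force: 1.6
```

{"op": "servo_tool", "data": {
  "moves": [
    {"delta_pos":[0.2,0,0],"angular":[0,0,0],"claw":-1},
    {"delta_pos":[0.4,0,0],"angular":[0,0,0],"claw":-1},
    {"delta_pos":[0.5,0,0],"angular":[0,0,0],"claw":-1}
  ]
}}

```text
time: 5.3
ee_pos: [0.4873, 0.166, 0.0524]
tool_rot: [-0.0, 0.997, 0.081, 0.0]
force: [-4.1, 2.5, -0.4]
finger_gap: 0.0004
grasp_force: 1.6
```

{"op": "servo_tool", "data": {
  "moves": [
    {"delta_pos":[0.2,0,0],"angular":[0,0,0],"claw":-1},
    {"delta_pos":[0.4,0,0],"angular":[0,0,0],"claw":-1},
    {"delta_pos":[0.6,0,0],"angular":[0,0,0],"claw":-1}
  ]
}}

```text
time: 5.6
ee_pos: [0.4931, 0.167, 0.0524]
tool_rot: [-0.0, 0.997, 0.081, 0.0]
force: [-2.5, 1.5, -0.6]
finger_gap: 0.0003
grasp_force: 1.6
```

{"op": "servo_tool", "data": {
  "moves": [
    {"delta_pos":[0.2,0,0],"angular":[0,0,0],"claw":-1},
    {"delta_pos":[0.4,0,0],"angular":[0,0,0],"claw":-1}
  ]
}}

```text
time: 5.8
ee_pos: [0.4944, 0.1669, 0.052]
tool_rot: [0.001, 0.997, 0.081, -0.002]
force: [-28.2, -2.1, 21.4]
finger_gap: 0.0003
grasp_force: 14.2
```

{"op": "servo_tool", "data": {
  "moves": [
    {"delta_pos":[0.2,0,0],"angular":[0,0,0],"claw":-1},
    {"delta_pos":[0.4,0,0],"angular":[0,0,0],"claw":-1}
  ]
}}

```text
time: 6.0
ee_pos: [0.4946, 0.1667, 0.0514]
tool_rot: [0.002, 0.997, 0.081, -0.006]
force: [-49.7, -5.4, 36.3]
finger_gap: 0.0002
grasp_force: 25.0
```

The stop is felt: motion ended at about 0.494 and the force climbed. I back off now.

{"op": "servo_tool", "data": {
  "moves": [
    {"delta_pos":[-0.8,0,0],"angular":[0,0,0],"claw":-1},
    {"delta_pos":[-2.5,0,0],"angular":[0,0,0],"claw":-1},
    {"delta_pos":[-3,0,-4],"angular":[0,0,0],"claw":-1},
    {"delta_pos":[-3,0,-8],"angular":[0,0,0],"claw":1},
    {"delta_pos":[-3,3,-12],"angular":[0,0,0],"claw":1},
    {"delta_pos":[-3,7,-16],"angular":[0,0,0],"claw":1},
    {"delta_pos":[-3,12,-21],"angular":[0,0,0],"claw":1},
    {"delta_pos":[-3,16,-25],"angular":[0,0,0],"claw":1}
  ]
}}

```text
time: 6.8
ee_pos: [0.4936, 0.0272, 0.2806]
tool_rot: [0.0, 0.997, 0.081, 0.001]
force: [1.5, 0.3, -0.5]
finger_gap: 0.037
grasp_force: 0.0
```

Run:
```python
from h import *
a=np.array([-.3219,-.109,.9403]);a/=np.linalg.norm(a)
g=np.array([.503,-.1827,.142]); tcp=g-a*robot.tcp_to_grasp
for yaw in(.163,.33,.9,-.5,-1.2,-1.57): print(yaw,end=" ");go(g+a*.10-a*robot.tcp_to_grasp,z=-a,xdir=[np.cos(yaw),np.sin(yaw),0])
im,d=robot.read_camera("top"); np.savez("t3.npz",im=im,d=d)
cv2.imwrite("pics/t3.png",cv2.resize(im[120:245,205:385],None,fx=4.4,fy=4.4,interpolation=cv2.INTER_CUBIC)[...,::-1])
```

```text
0.163 t 6.8 tcp [0.4936 0.0272 0.2806] F [ 1.47  0.3  -0.46] q [ 0.21  0.09 -0.41  1.89  0.04  1.18 -1.63] gap 0.037 gf 0.0
delta_cm [-5.18 21.32  6.23] rot [0.059 0.34  0.009] fixture-x in tool [ 1.    -0.002  0.002]
0.33 t 6.8 tcp [0.4936 0.0272 0.2806] F [ 1.47  0.3  -0.46] q [ 0.21  0.09 -0.41  1.89  0.04  1.18 -1.63] gap 0.037 gf 0.0
delta_cm [-5.18 21.32  6.23] rot [ 0.029  0.344 -0.167] fixture-x in tool [ 1.    -0.002  0.002]
0.9 t 6.8 tcp [0.4936 0.0272 0.2806] F [ 1.47  0.3  -0.46] q [ 0.21  0.09 -0.41  1.89  0.04  1.18 -1.63] gap 0.037 gf 0.0
delta_cm [-5.18 21.32  6.23] rot [-0.076  0.345 -0.759] fixture-x in tool [ 1.    -0.002  0.002]
-0.5 t 6.8 tcp [0.4936 0.0272 0.2806] F [ 1.47  0.3  -0.46] q [ 0.21  0.09 -0.41  1.89  0.04  1.18 -1.63] gap 0.037 gf 0.0
delta_cm [-5.18 21.32  6.23] rot [0.173 0.307 0.685] fixture-x in tool [ 1.    -0.002  0.002]
-1.2 t 6.8 tcp [0.4936 0.0272 0.2806] F [ 1.47  0.3  -0.46] q [ 0.21  0.09 -0.41  1.89  0.04  1.18 -1.63] gap 0.037 gf 0.0
delta_cm [-5.18 21.32  6.23] rot [0.28  0.246 1.35 ] fixture-x in tool [ 1.    -0.002  0.002]
-1.57 t 6.8 tcp [0.4936 0.0272 0.2806] F [ 1.47  0.3  -0.46] q [ 0.21  0.09 -0.41  1.89  0.04  1.18 -1.63] gap 0.037 gf 0.0
delta_cm [-5.18 21.32  6.23] rot [0.334 0.203 1.695] fixture-x in tool [ 1.    -0.002  0.002]
```

View pics/t3.png

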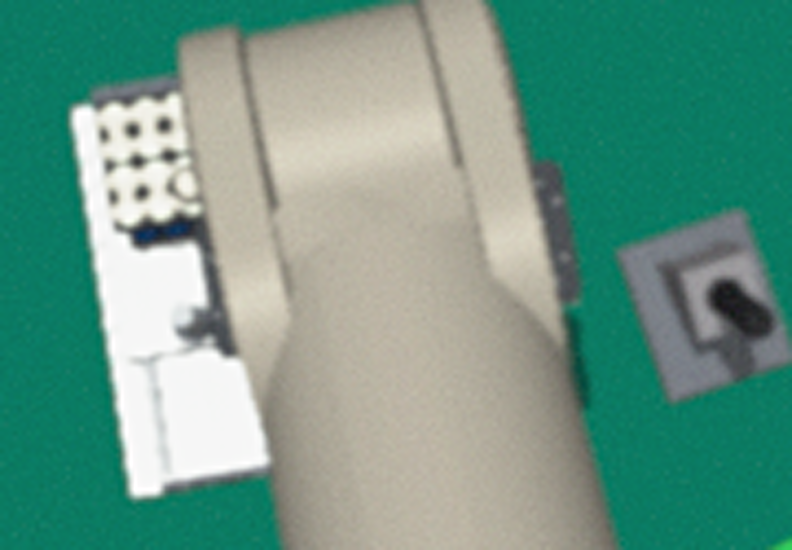

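The picture shows the post at crop (192,322), the module at (145,160), now by the stop bar, and the holder undisturbed at (710,300). Next is the pre-grasp above the handle.

{"op": "servo_tool", "data": {
  "moves": [
    {"delta_pos":[-5.2,21.3,2],"angular":[0.02,0.12,0],"claw":1},
    {"delta_pos":[-5.2,21.3,3],"angular":[0.04,0.23,0],"claw":1},
    {"delta_pos":[-5.2,21.3,5],"angular":[0.06,0.34,0.01],"claw":1},
    {"delta_pos":[-5.2,21.3,6],"angular":[0.06,0.34,0.01],"claw":1},
    {"delta_pos":[-5.2,21.3,6.2],"angular":[0.06,0.34,0.01],"claw":1},
    {"delta_pos":[-5.2,21.3,6.2],"angular":[0.06,0.34,0.01],"claw":1},
    {"delta_pos":[-5.2,21.3,6.2],"angular":[0.06,0.34,0.01],"claw":1}
  ]
}}

```text
time: 7.55
ee_pos: [0.4761, -0.1902, 0.2162]
tool_rot: [-0.043, 0.982, 0.074, 0.166]
force: [-0.9, 0.6, -0.3]
finger_gap: 0.0934
grasp_force: 0.0
```

Run:
```python
from h import *
a=np.array([-.3219,-.109,.9403]);a/=np.linalg.norm(a)
g=np.array([.503,-.1827,.142]); tcp=g-a*robot.tcp_to_grasp
go(tcp,z=-a,xdir=[np.cos(.163),np.sin(.163),0])
im,d=robot.read_camera("scene"); cv2.imwrite("pics/s4.png",cv2.resize(im[100:280,200:440],None,fx=3.2,fy=3.2,interpolation=cv2.INTER_CUBIC)[...,::-1])
print(proj("scene",[tcp,tcp+a*.1,g]))
```

```text
t 7.55 tcp [ 0.4761 -0.1902  0.2162] F [-0.94  0.6  -0.3 ] q [ 0.52  0.03 -0.1   2.14 -0.34  0.74 -0.78] gap 0.0934 gf 0.0
delta_cm [0.14 0.14 9.8 ] rot [-0.001  0.002 -0.003] fixture-x in tool [ 0.943 -0.003  0.333]
[[275.9514774  226.53643909]
 [261.81064901 193.9476062 ]
 [273.38800215 220.63169536]]
```

View pics/s4.png

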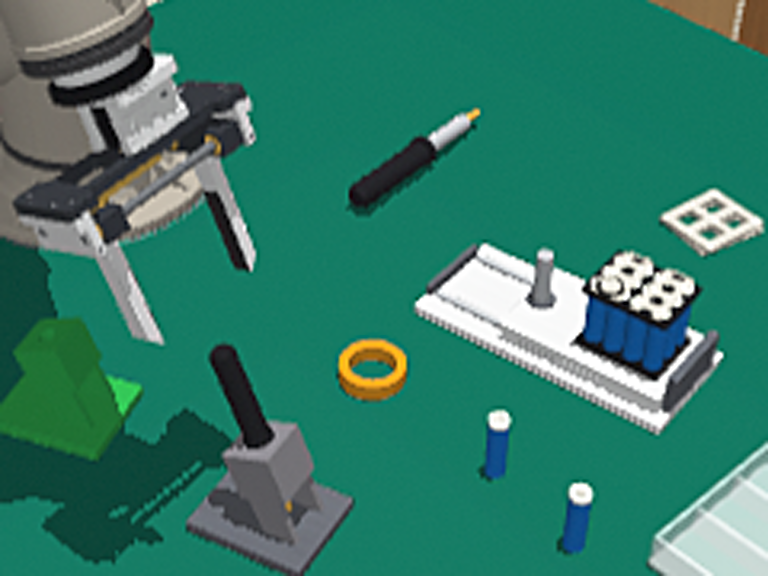

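The carriage is home against the stop bar (module at crop (640,300), bar at (690,370)). The fingertips at (150,340) and (240,265) straddle the handle's axis. I descend along it and grip.

{"op": "servo_tool", "data": {
  "moves": [
    {"delta_pos":[0.15,0.1,3],"angular":[0,0,0],"claw":1},
    {"delta_pos":[0.15,0.1,6],"angular":[0,0,0],"claw":1},
    {"delta_pos":[0.15,0.1,8.5],"angular":[0,0,0],"claw":1},
    {"delta_pos":[0.15,0.1,9.8],"angular":[0,0,0],"claw":1},
    {"delta_pos":[0.15,0.1,9.8],"angular":[0,0,0],"claw":1},
    {"delta_pos":[0.15,0.1,9.8],"angular":[0,0,0],"claw":1}
  ]
}}

```text
time: 8.2
ee_pos: [0.5095, -0.1793, 0.1255]
tool_rot: [-0.043, 0.982, 0.075, 0.167]
force: [-0.0, -0.3, 0.8]
finger_gap: 0.0938
grasp_force: 0.0
```

{"op": "servo_tool", "data": {
  "moves": [
    {"delta_pos":[0,0,0],"angular":[0,0,0],"claw":-1},
    {"delta_pos":[0,0,0],"angular":[0,0,0],"claw":-1},
    {"delta_pos":[0,0,0],"angular":[0,0,0],"claw":-1},
    {"delta_pos":[0,0,0],"angular":[0,0,0],"claw":-1},
    {"delta_pos":[0,0,0],"angular":[0,0,0],"claw":-1},
    {"delta_pos":[0,0,0],"angular":[0,0,0],"claw":-1},
    {"delta_pos":[0,0,0],"angular":[0,0,0],"claw":-1},
    {"delta_pos":[0,0,0],"angular":[0,0,0],"claw":-1}
  ],
  "grip_force": 25
}}

```text
time: 9.0
ee_pos: [0.5091, -0.1795, 0.1246]
tool_rot: [-0.043, 0.982, 0.075, 0.166]
force: [0.7, 0.6, -0.5]
finger_gap: 0.0335
grasp_force: 0.0
```

Run:
```python
from h import *
a=np.array([-.3219,-.109,.9403]);a/=np.linalg.norm(a)
g=np.array([.503,-.1827,.142]); tcp=g-a*robot.tcp_to_grasp
go(tcp,z=-a,xdir=[np.cos(.163),np.sin(.163),0])
im,d,P=cloud("top")
np.savez("t5.npz",im=im,d=d,P=P);im2,d2,P2=cloud("scene");np.savez("s5.npz",im=im2,d=d2,P=P2)
for Q in(P,P2):
    m=(Q[...,0]>.45)&(Q[...,0]<.68)&(Q[...,1]>.1)&(Q[...,1]<.26)&(Q[...,2]>.09)&(Q[...,2]<.112)
    print(m.sum(),cv2.minAreaRect(Q[m][:,:2].astype(np.float32)))
cv2.imwrite("pics/m5.png",np.vstack([cv2.resize(x,(560,280),interpolation=cv2.INTER_CUBIC) for x in(im[130:200,195:335],im2[160:230,340:480])])[...,::-1])
```

```text
t 9.0 tcp [ 0.5091 -0.1795  0.1246] F [ 0.67  0.62 -0.5 ] q [ 0.49  0.2  -0.14  2.19 -0.39  0.52 -0.74] gap 0.0335 gf 0.0
delta_cm [-0.03  0.11  0.01] rot [-0.001  0.002 -0.002] fixture-x in tool [ 0.943 -0.001  0.334]
729 ((0.6097856760025024, 0.19031572341918945), (0.0878196656703949, 0.06779424101114273), 9.497078895568848)
531 ((0.6106544137001038, 0.19041265547275543), (0.08755582571029663, 0.07542001456022263), 8.987326622009277)
```

View pics/m5.png

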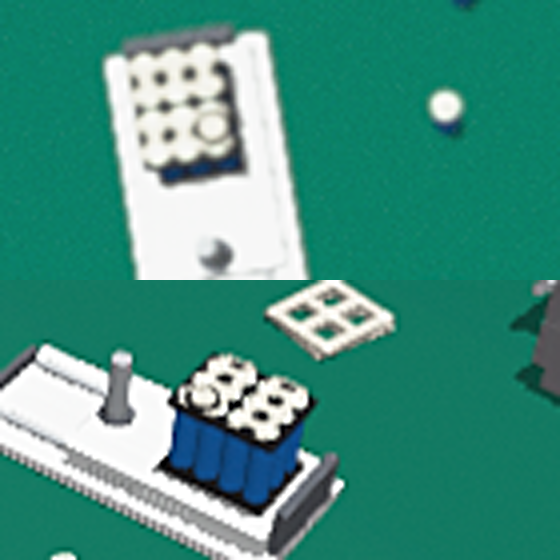

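The picture shows the stud ring at top-view pixel (247.1,161.6) and scene pixel (390.9,188.9), with the carriage at the stop. I continue closing the grip.

{"op": "servo_tool", "data": {
  "moves": [
    {"delta_pos":[0,0,0],"angular":[0,0,0],"claw":-1},
    {"delta_pos":[0,0,0],"angular":[0,0,0],"claw":-1},
    {"delta_pos":[0,0,0],"angular":[0,0,0],"claw":-1},
    {"delta_pos":[0,0,0],"angular":[0,0,0],"claw":-1}
  ]
}}

```text
time: 9.5
ee_pos: [0.509, -0.1795, 0.1246]
tool_rot: [-0.043, 0.982, 0.075, 0.166]
force: [0.6, -0.6, -1.8]
finger_gap: 0.0215
grasp_force: 25.0
```

Run:
```python
from h import *
a,b=[onplane(n,[p],.104)[0] for n,p in(("top",(247.1,161.6)),("scene",(390.9,188.9)))]
print("stud",a,b)
c=np.array([.610,.1903]);f=np.array([np.cos(.163),np.sin(.163)]);n=np.array([-f[1],f[0]])
for s in(a,b): print((s[:2]-c)@f,(s[:2]-c)@n)
for f_,n_ in(("t5","top"),("s5","scene")):
    P=np.load(f_+".npz")["P"];m=(P[...,2]>.1018)&(P[...,2]<.11)&(P[...,0]>.55)&(P[...,0]<.66)&(P[...,1]>.14)&(P[...,1]<.24)
    v,u=np.nonzero(m);print(len(u),P[m].mean(0).round(4) if len(u) else "",np.median(P[m],0))
go([.5,0,.3],yaw=.163)
```

```text
stud [0.59202309 0.16694164 0.104     ] [0.59500787 0.16559668 0.104     ]
-0.021529195049142663 -0.02013146012409207
-0.01880224209710297 -0.02194296810620363
191 [0.6098 0.1851 0.1036] [0.60553965 0.18201121 0.10321778]
41 [0.6    0.1775 0.1029] [0.59500019 0.17003161 0.10277709]
t 9.5 tcp [ 0.509  -0.1795  0.1246] F [ 0.59 -0.56 -1.79] q [ 0.49  0.2  -0.14  2.19 -0.39  0.52 -0.74] gap 0.0215 gf 24.9957004270982
delta_cm [  7.37 -18.89 -14.82] rot [-0.06  -0.34  -0.011] fixture-x in tool [ 0.943 -0.001  0.334]
```

Gripped: the gap of 21.5 mm matches the 22 mm handle. I pull out along the axis.

{"op": "servo_tool", "data": {
  "moves": [
    {"delta_pos":[0,0,-1],"angular":[0,0,0],"claw":-1},
    {"delta_pos":[0,0,-2.5],"angular":[0,0,0],"claw":-1},
    {"delta_pos":[0,0,-4],"angular":[0,0,0],"claw":-1},
    {"delta_pos":[0,0,-6],"angular":[0,0,0],"claw":-1},
    {"delta_pos":[0,0,-8],"angular":[0,0,0],"claw":-1},
    {"delta_pos":[0,0,-10],"angular":[0,0,0],"claw":-1},
    {"delta_pos":[0,0,-11],"angular":[0,0,0],"claw":-1},
    {"delta_pos":[0,0,-11],"angular":[0,0,0],"claw":-1}
  ]
}}

```text
time: 10.3
ee_pos: [0.4741, -0.1922, 0.2296]
tool_rot: [-0.043, 0.982, 0.074, 0.167]
force: [0.9, 0.2, -0.9]
finger_gap: 0.0215
grasp_force: 25.0
```

Run:
```python
from h import *
go([.56,.0,.32],yaw=.163)
```

```text
t 10.3 tcp [ 0.4741 -0.1922  0.2296] F [ 0.9   0.24 -0.87] q [ 0.52  0.01 -0.1   2.13 -0.34  0.77 -0.78] gap 0.0215 gf 24.99573674867861
delta_cm [ 13.58 -18.09  -3.64] rot [-0.058 -0.342 -0.012] fixture-x in tool [ 0.942 -0.001  0.335]
```

{"op": "servo_tool", "data": {
  "moves": [
    {"delta_pos":[1,0,-4],"angular":[0,0,0],"claw":-1},
    {"delta_pos":[3,-2,-6],"angular":[-0.02,-0.1,0],"claw":-1},
    {"delta_pos":[6,-6,-6],"angular":[-0.04,-0.2,0],"claw":-1},
    {"delta_pos":[9,-10,-5],"angular":[-0.05,-0.29,-0.01],"claw":-1},
    {"delta_pos":[12,-14,-4],"angular":[-0.06,-0.342,-0.012],"claw":-1},
    {"delta_pos":[13.6,-18,-3.6],"angular":[-0.06,-0.342,-0.012],"claw":-1},
    {"delta_pos":[13.6,-18,-3.6],"angular":[-0.06,-0.342,-0.012],"claw":-1},
    {"delta_pos":[13.6,-18,-3.6],"angular":[-0.06,-0.342,-0.012],"claw":-1}
  ]
}}

```text
time: 11.1
ee_pos: [0.5604, 0.001, 0.3168]
tool_rot: [-0.0, 0.997, 0.083, -0.002]
force: [-0.4, -0.5, -1.8]
finger_gap: 0.0213
grasp_force: 25.0
```

Run:
```python
from h import *
go([.594,.1655,.29],yaw=.163)
```

```text
t 11.1 tcp [0.5604 0.001  0.3168] F [-0.38 -0.53 -1.76] q [ 0.2   0.18 -0.36  1.7   0.07  1.28 -1.58] gap 0.0213 gf 24.9956909311004
delta_cm [  6.05 -15.66   2.67] rot [-0.001  0.004  0.004] fixture-x in tool [ 1.     0.004 -0.004]
```

{"op": "servo_tool", "data": {
  "moves": [
    {"delta_pos":[6,-15.6,0.5],"angular":[0,0.004,0.004],"claw":-1},
    {"delta_pos":[6,-15.6,0.5],"angular":[0,0.004,0.004],"claw":-1},
    {"delta_pos":[6,-15.6,1],"angular":[0,0.004,0.004],"claw":-1},
    {"delta_pos":[6,-15.6,2.7],"angular":[0,0.004,0.004],"claw":-1},
    {"delta_pos":[6,-15.6,2.7],"angular":[0,0.004,0.004],"claw":-1},
    {"delta_pos":[6,-15.6,2.7],"angular":[0,0.004,0.004],"claw":-1},
    {"delta_pos":[6,-15.6,2.7],"angular":[0,0.004,0.004],"claw":-1}
  ]
}}

```text
time: 11.8
ee_pos: [0.5945, 0.1611, 0.2914]
tool_rot: [0.0, 0.997, 0.078, 0.001]
force: [0.1, 0.1, -0.8]
finger_gap: 0.0215
grasp_force: 25.0
```

Run:
```python
from h import *
go([.594,.1655,.25],yaw=.163)
p,r,o=pose()
im,d,P=cloud("scene");np.savez("s6.npz",im=im,d=d,P=P)
u,v=proj("scene",p+[0,0,-.06])[0].astype(int);print(u,v)
c=im[v-65:v+65,u-65:u+65]
cv2.imwrite("pics/s6.png",cv2.resize(c,(598,598),interpolation=cv2.INTER_CUBIC)[...,::-1])
z=r.apply([0,0,1]);print("tool z",z)
print("pred tip",p+z*.1092,proj("scene",p+z*.1092),"collar",proj("scene",p+z*(.1092-.078)))
X=P.reshape(-1,3);q=X-p
for k in range(0,13):
    m=(abs(q[:,2]+.01*k+.005)<.005)&(np.hypot(q[:,0],q[:,1])<.03)
    if m.sum(): print(k,m.sum(),q[m].mean(0).round(4),im.reshape(-1,3)[m].mean(0).round())
```

```text
t 11.8 tcp [0.5945 0.1611 0.2914] F [ 0.1   0.14 -0.84] q [-0.02  0.3  -0.44  1.62  0.13  1.25 -1.9 ] gap 0.0215 gf 24.995652000652626
delta_cm [ 0.01 -0.45  4.14] rot [ 0.001 -0.002 -0.006] fixture-x in tool [ 1.    -0.006  0.002]
395 152
tool z [ 2.58411499e-03 -6.07600747e-04 -9.99996477e-01]
pred tip [0.59475178 0.16103138 0.18224378] [[393.00971928 167.48879575]] collar [[396.45019566 143.51166684]]
0 25 [ 0.0057 -0.007  -0.0057] [25. 31. 32.]
1 27 [ 0.0059 -0.0067 -0.0153] [23. 29. 30.]
2 36 [ 0.0057 -0.0075 -0.0256] [22. 24. 26.]
3 18 [ 0.005  -0.0072 -0.0336] [56. 69. 67.]
4 16 [ 0.005  -0.0049 -0.0452] [127. 129. 131.]
5 17 [ 0.0037 -0.0043 -0.0556] [118. 123. 125.]
6 15 [ 0.0041 -0.0053 -0.065 ] [128. 126. 130.]
7 14 [ 0.004  -0.0054 -0.074 ] [118. 123. 125.]
8 18 [ 0.0037 -0.0038 -0.0846] [124. 125. 125.]
9 5 [ 0.0035 -0.0038 -0.0964] [169. 115.  44.]
10 4 [ 0.0026 -0.0026 -0.1049] [149. 117.  57.]
```

View pics/s6.png

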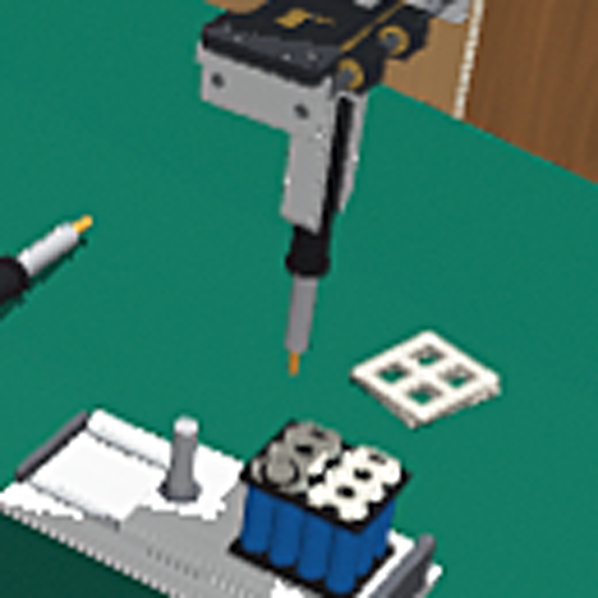

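The probe is upright above the module. The tip is at crop (294,375), or scene pixel (393.9,168.5), within about 1 px of the prediction. The stud is at crop (280,468). I lower it to just above the stud.

{"op": "servo_tool", "data": {
  "moves": [
    {"delta_pos":[0,-0.1,2],"angular":[0,0,0],"claw":-1},
    {"delta_pos":[0,-0.1,4],"angular":[0,0,0],"claw":-1},
    {"delta_pos":[0,-0.1,5.5],"angular":[0,0,0],"claw":-1},
    {"delta_pos":[0,-0.1,6.3],"angular":[0,0,0],"claw":-1},
    {"delta_pos":[0,-0.1,6.3],"angular":[0,0,0],"claw":-1},
    {"delta_pos":[0,-0.1,6.3],"angular":[0,0,0],"claw":-1},
    {"delta_pos":[0,-0.1,6.3],"angular":[0,0,0],"claw":-1}
  ]
}}

```text
time: 12.55
ee_pos: [0.5945, 0.1645, 0.229]
tool_rot: [-0.0, 0.997, 0.08, 0.002]
force: [0.8, 0.6, -1.1]
finger_gap: 0.0214
grasp_force: 25.0
```

Run:
```python
from h import *
go([.594,.1655,.213],yaw=.163)
p,r,o=pose()
F=[]
for i in range(4):
    im,d=robot.read_camera("scene"); F.append(robot.get_obs()["force"])
print(np.array(F).round(2).tolist()); z=r.apply([0,0,1]);print("tool z",z)
tip=p+z*.1092
print("tip",tip,proj("scene",[tip,[.594,.1655,.104],[tip[0],tip[1],.104]]))
u,v=393,185
cv2.imwrite("pics/s7.png",cv2.resize(im[v-30:v+30,u-35:u+35],(700,600),interpolation=cv2.INTER_CUBIC)[...,::-1])
```

```text
t 12.55 tcp [0.5945 0.1645 0.229 ] F [ 0.8   0.58 -1.05] q [-0.03  0.34 -0.44  1.7   0.16  1.14 -1.92] gap 0.0214 gf 24.995802333578467
delta_cm [-0.04 -0.11  1.6 ] rot [ 0.    -0.003 -0.003] fixture-x in tool [ 1.    -0.003  0.003]
[[-0.01, 0.67, -0.96], [-1.0, 0.08, -1.42], [0.45, -0.16, -1.51], [-0.89, 0.25, 0.07]]
tool z [ 3.35935559e-03  4.00794779e-04 -9.99994277e-01]
tip [0.59486215 0.16452944 0.11978979] [[391.25248957 184.73275161]
 [390.60341966 188.74562899]
 [390.61533603 189.04008875]]
```

View pics/s7.png

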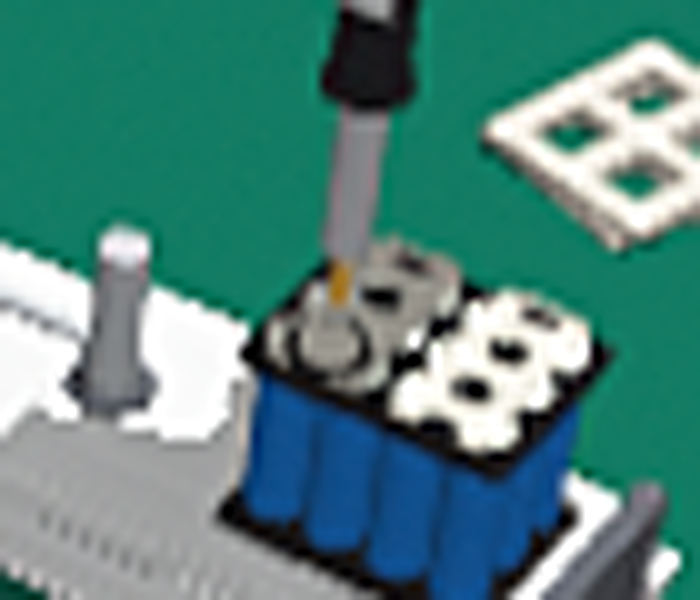

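The tip at crop (340,305) is about 15 mm above the stud, disc at (332,340), and lines up with it. I lower it in small steps with averaged force readings.

{"op": "servo_tool", "data": {
  "moves": [
    {"delta_pos":[0,-0.05,0.4],"angular":[0,-0.003,0],"claw":-1},
    {"delta_pos":[0,-0.05,0.8],"angular":[0,-0.003,0],"claw":-1},
    {"delta_pos":[0,-0.05,1.0],"angular":[0,-0.003,0],"claw":-1},
    {"delta_pos":[0,-0.05,1.0],"angular":[0,-0.003,0],"claw":-1}
  ]
}}

```text
time: 13.15
ee_pos: [0.5938, 0.1647, 0.2175]
tool_rot: [0.0, 0.997, 0.08, -0.001]
force: [0.9, -0.3, -0.6]
finger_gap: 0.0214
grasp_force: 25.0
```

```bash
cat >> h.py <<'E'
def favg(n=16):
    F=[];Z=[]
    for i in range(n):
        robot.read_camera("scene");o=robot.get_obs();F.append(o["force"]);Z.append(o["ee_pos"])
    F=np.array(F);print("t",round(float(o["time"]),2),"F",F.mean(0).round(2),"se",(F.std(0)/n**.5).round(2),"tcp",np.mean(Z,0).round(5))
E
python3 -c "
from h import *
favg()"
```

```text
t 13.95 F [-0.08 -0.13 -1.21] se [0.15 0.13 0.1 ] tcp [0.59401 0.16483 0.21807]
```

{"op": "servo_tool", "data": {
  "moves": [
    {"delta_pos":[0,0,0.2],"angular":[0,0,0],"claw":-1},
    {"delta_pos":[0,0,0.4],"angular":[0,0,0],"claw":-1},
    {"delta_pos":[0,0,0.5],"angular":[0,0,0],"claw":-1},
    {"delta_pos":[0,0,0.5],"angular":[0,0,0],"claw":-1}
  ]
}}

```text
time: 14.35
ee_pos: [0.5939, 0.1648, 0.2128]
tool_rot: [0.0, 0.997, 0.08, -0.001]
force: [-0.5, 0.8, -0.8]
finger_gap: 0.0218
grasp_force: 25.0
```

```bash
python3 -c "
from h import *
favg()"
```

```text
t 15.15 F [ 0.06  0.13 -1.07] se [0.08 0.11 0.11] tcp [0.59399 0.16482 0.21304]
```

{"op": "servo_tool", "data": {
  "moves": [
    {"delta_pos":[0,0,0.1],"angular":[0,0,0],"claw":-1},
    {"delta_pos":[0,0,0.2],"angular":[0,0,0],"claw":-1},
    {"delta_pos":[0,0,0.3],"angular":[0,0,0],"claw":-1},
    {"delta_pos":[0,0,0.3],"angular":[0,0,0],"claw":-1}
  ]
}}

```text
time: 15.55
ee_pos: [0.594, 0.1648, 0.2099]
tool_rot: [0.0, 0.997, 0.08, -0.0]
force: [-0.1, -0.5, 0.9]
finger_gap: 0.0211
grasp_force: 25.0
```

```bash
python3 -c "
from h import *
favg()"
```

```text
t 16.35 F [-0.02 -0.17  0.71] se [0.11 0.15 0.13] tcp [0.59401 0.16482 0.21007]
```

Net contact force is about 1.85 N, so about 3 mm of compression. I lower it 2 mm more.

{"op": "servo_tool", "data": {
  "moves": [
    {"delta_pos":[0,0,0.1],"angular":[0,0,0],"claw":-1},
    {"delta_pos":[0,0,0.2],"angular":[0,0,0],"claw":-1},
    {"delta_pos":[0,0,0.2],"angular":[0,0,0],"claw":-1},
    {"delta_pos":[0,0,0.2],"angular":[0,0,0],"claw":-1}
  ]
}}

```text
time: 16.75
ee_pos: [0.594, 0.1648, 0.2081]
tool_rot: [0.0, 0.997, 0.08, -0.0]
force: [-0.3, 0.1, 1.4]
finger_gap: 0.0217
grasp_force: 25.0
```

Run:
```python
from h import *
favg(24)
im,d=robot.read_camera("scene");p,r,o=pose();print(r.apply([0,0,1]),o["finger_gap"],o["grasp_force"])
cv2.imwrite("pics/s8.png",cv2.resize(im[145:215,340:460],(720,420),interpolation=cv2.INTER_CUBIC)[...,::-1])
im,d,P=cloud("top")
m=(P[...,0]>.45)&(P[...,0]<.68)&(P[...,1]>.1)&(P[...,1]<.26)&(P[...,2]>.09)&(P[...,2]<.112);print(m.sum())
```

```text
t 17.95 F [0.18 0.17 1.51] se [0.13 0.1  0.1 ] tcp [0.59399 0.16481 0.20804]
[-8.50707562e-04 -3.89362599e-04 -9.99999562e-01] 0.021235944159218163 24.996776087209582
0
```

View pics/s8.png

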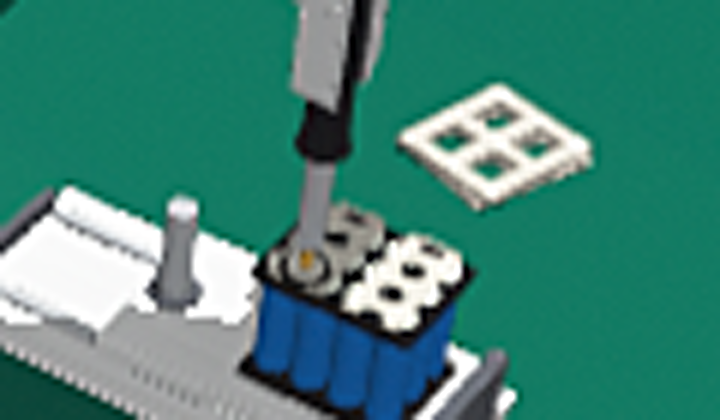

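The tip at crop (307,265) stands in the middle of the stud ring. Net force is about 2.65 N, which is close to half way in. The carriage is home and the probe is vertical, so I hand in.

```bash
python3 -c "
from station import robot
print(robot.finish_job())"
```

```text
the job is handed in; nothing more can be done
None
```

The job is handed in at about 18 s: the carriage is home and the probe is held upright on the stud, with its tip about 4.8 mm in (2.65 N). At the stop, the closed fingers pushed on the post with about 60 N for a moment; the 40 N limit names the arm and gripper body, so I can't say whether that counts.

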